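Take the bore of a bamboo mug blank with a telescoping gauge

ROBOT

A 6-joint arm with a two-finger parallel gripper is mounted at the origin on the work surface; the furniture and walls round the work are solid. World frame = base frame: x ahead of the robot, y to its left, z up, the work surface at z = 0. Lengths are in m, angles in degrees, forces in N, time in s.
With the tool pointing down it reaches from about 0.25 to 0.725 m from the base axis. Payload 9.7 kg.
Tool frame: the origin (TCP) lies midway between the tips of the shut fingers; the grasp point (between the pads) lies 19 mm behind it (bot.hold_point_z is the distance from the TCP to the grasp point, in m); z points along the fingers, y is the line along which they close (so a half turn about z gives the same grasp; the last joint's range is limited). The gripper opens to 85 mm and grips with 20 to 120 N. Pads are 22 mm wide; open, the fingers measure 114 mm over their backs; the gripper's body (76 mm by 85 mm) begins 54 mm behind the grasp point. The pads swing forward as they close: fully open they stand 13 mm farther back than shut.
Start: joints at [-73.969, 4.979, 10.078, 95.1, 0, 90], TCP at [0.152, -0.529, 0.231] pointing down, gripper open.
Joint ranges: [-179.16, 179.16], [-48.56, 103.87], [-65.8, 70.77], [-126.05, 130.52], [-82.76, 87.17], [-180, 180]. Speed limits (degrees/s): [127.2, 127.2, 147.25, 180, 180, 180].

INTERFACE

Orientations are given as [roll, pitch, yaw] about the fixed x, y, z axes, in that order (R = Rz(yaw) Ry(pitch) Rx(roll)).
In Python, from workcell import bot gives the robot as it stands.
- The arm moves only by the tool play_rows, never from a script. Its argument "steps" is a list that holds one entry, the list of rows, each a list of 4 numbers: the shift along the tool's x, y, z in m, then the turn about the tool's z in rad. In form: [[[tx, ty, tz, yaw], ...]]. A call has exactly 5 rows; each row shifts and turns the commanded pose from where the row before left it, along the tool's axes as they then stand; what a row does not reach is not made up. A row lasts 1/12 s, in which the tool goes at most 41.7 mm and 7.16 degrees, less where a joint would pass 70% of its speed; a pose out of reach is approached as far as the arm can. A call is refused whole if a number of a shift passes 0.0417 or a number of a turn 0.125, either way. A call with a gripper value outside its range is refused whole. "gripper" is the finger opening in m, from 0 to 0.0854, set as the call begins (left out, the last holds). The fingers move at their own pace and stop on an object; "squeeze" is the grip in N (left out, the last holds). Time passes only in rows, so rows that do not move let the fingers close, or fill a call up. It gives the time, the measured TCP pose, the force, the opening and the grip force at its end, in the units of the state.
- bot.get_obs(): the state, without advancing time (a new reading comes with each control period).
- bot.camera(name): name is "scene" or "top" or "wrist"; returns a dict with "img" (420x560x3 uint8, blue, green, red), "vfov" (degrees; the focal length in pixels is half the picture's height over the tangent of half this angle, whatever the lens; pixels are square), "cx", "cy" (the principal point, pixels), "xyz" and "attitude" of the camera in the world. Camera axes: x right, y down, z forward; pixel columns grow to the right and rows downward; lengths in m; the calibration is good to about 2 mm. The wrist camera is an equidistant fisheye: a pixel r from the principal point sees the ray r / f radians off the axis. A picture is of the moment at which its call begins. There is no depth.
- bot.job_done(): hands the job in; it is judged then, once.
The state is a dict: "time": time; "q": joint angles; "qd": joint speeds; "joint_efforts": joint torques, N m; "ee_pos": TCP position; "tcp_rot": TCP orientation; "wrist_force": force on the tool from outside, world axes, zero at the start; "torque": the same for the moment, N m; "opening": finger opening in m; "grasp_force": force on a finger pad.
Only numpy, scipy, OpenCV 4.12 (cv2) and the standard library are available. Lean on these libraries where they do the work, as an engineer would, in place of code of your own. Each camera call takes 0.05 s, during which the arm holds its last target. There are 200 camera calls.

TASK

Take the bore of the bamboo mug without a handle so that a lid can be turned to fit it: lower the bore gauge from its stand into the mug's mouth until its collar rests on the rim, press the lever on top of the gauge down to its stop so that the plungers spring out against the wall, and let the lever come back up so that it locks them. Then lift the gauge straight out and hang it back on its stand with the size still locked, leaving the mug standing where it is and the other things alone.

Things in the scene. Friction and masses are not known exactly. Their poses are not given: they have to be found in the camera images.
- gauge: Bore gauge, loose, 0.36 kg, upright on the stand at the start. Origin: centre of the underside of its collar, on its axis; z up, x along the plungers. Collar: flat aluminium ring with three spokes, 104 mm across, 5 mm thick (z 0 to 5). Below it a 14 mm stem and the head, a level barrel 20 mm thick, 42 mm long along x, axis at z = -30 mm, lowest point -40 mm. On a rim it stands by itself.
- gauge_grip (a point): Where to grip the gauge: on its axis, 48 mm above its origin, in the black handle. The handle is 30 mm along x and 26 mm along y, from z = 9 to 70 mm; close the fingers along y on its grooved flat sides. Above the handle lies the lever, only 14 mm wide in y, x = -19 to +35 mm, its raised end reaching z = 90 mm: it must not be pressed by the gripper's palm.
- plunger_a: Steel plunger, 9 mm thick, out of the +x end of the head, pushed outward by a spring of about 1 N; origin on the gauge's axis at z = -30 mm when fully in, moves with the plunger.
- plunger_b: The like at the -x end, 12 mm thick.
- tip_a (a point): Outermost point of plunger_a's rounded tip: 24 to 26 mm from the gauge's axis at the start (locked in), 42 mm at its outer stop. Each plunger moves by itself.
- tip_b (a point): Outermost point of plunger_b's rounded tip, the like on the other side. The distance between the two tips is the size taken.
- gauge_lever (a joint): Angle of the gauge's locking lever, rad: 0 at rest (raised end up, plungers clamped where they are), 0.25 pressed to its stop (level, plungers free); the clamp lets go early, from 0.05 on at the latest. A spring returns it. Hinge at x = -15, z = 75 mm of the gauge. Pressed outside a bore, it lets the plungers spring out to 84 mm over the tips, too wide for the mug.
- lever_press (a point): Where to press straight down: upper face of the lever near its raised free end. In the gauge's frame x = 23, z = 87 mm at rest, z = 78 mm at the stop (9 mm of travel). Takes about 6 N to start and 9 N at the stop.
- mug_blank: The mug to be measured: mottled yellow-green bamboo without a handle, loose, 0.3 kg, upright, 100 mm high, about 90 mm across. Origin: centre of its underside. Its bore is open from above, slightly out of round, 62 to 69 mm across depending on direction, and far deeper than the 40 mm that the gauge reaches down; the rim is 8 to 11 mm thick.
- mug_mouth (a point): Centre of the mug's mouth, on its axis at the height of the rim, 100 mm above the table.
- stand: Fixed wooden gauge stand, 150 x 146 mm, 62 mm high: a plywood top 130 x 130 mm on two cheeks with a round hole of 85 mm through it. Origin: centre of its underside.
- stand_hole (a point): Centre of the stand's hole at the height of its upper face, 62 mm above the table. The gauge hangs here: collar on the upper face, head in the hole; the gauge's yaw does not matter.
- handled_mug: Bystander: taller bamboo mug with a handle, 89 x 110 x 115 mm, loose. Leave it alone.
- glue: Bystander: white glue bottle with a grey nozzle, 54 mm thick, 146 mm high, loose. Leave it alone.

How it is judged (in metres and radians):
On the way, in this order (a step that is already met when the one before it is completed fails the run):
1. the gauge stands in the mug's bore, collar on the rim, with its plungers still in (horizontal distance between gauge and mug_mouth below 0.012 m and z of gauge in the frame of mug_mouth below 0.005 m and angle between gauge's own z axis and vertical below 0.12 rad and distance between tip_a and tip_b below 0.055 m), for 0.2 s.
2. the lever is pressed to its stop and both plungers have sprung out against the wall of the bore (value of joint gauge_lever above 0.2 rad and distance between tip_a and tip_b above 0.059 m and contact force between each of plunger_a, plunger_b and mug_blank above 0.1 N), for 0.1 s.
3. the lever has come back and locks the plungers while the gauge is still in the bore (value of joint gauge_lever below 0.03 rad and z of gauge in the frame of mug_mouth below 0.01 m and distance between tip_a and tip_b above 0.059 m), for 0.1 s.
At the end, for the whole second after the job is handed in: The gauge hangs still and upright on the stand (axis within 12 mm of the hole's centre, collar within 5 mm of the upper face), its lever is up and its plungers are locked at the mug's bore (59 to 70.5 mm over the tips); the mug stands upright within 40 mm of where it was (horizontal distance between gauge and stand_hole below 0.012 m and z of gauge in the frame of stand_hole below 0.005 m and angle between each of gauge, mug_blank's own z axis and vertical below 0.1 rad and linear speed of each of gauge, mug_blank below 0.02 m/s and distance between tip_a and tip_b between 0.059 and 0.0705 m and value of joint gauge_lever below 0.03 rad and distance of mug_blank from where it was at the start of the episode below 0.04 m); the robot touches nothing.
It fails at once if the measured mug is lifted or tipped (height (world z) of mug_blank above 0.02 m or angle between mug_blank's own z axis and vertical above 0.3 rad).
It fails at once if a bystander is pushed away (distance of any of handled_mug, glue from where it was at the start of the episode above 0.03 m).
It also fails if it takes over 72 s, if anything falls off the work surface, if the arm or the gripper's body presses on something with over 40 N, if the wrist force passes 120 N, or if a joint passes its speed limit or range.

## Working session

There is one attempt and no reset: what is moved stays moved. The work goes in short steps, Python scripts to look and compute and a tool call to move; the robot and the scene stay as the last step left them, time stands still between calls to the robot, and variables do not carry over. Pictures are saved under pics/ and viewed, at most 10 in all, crops included, and the job is handed in when it is done.

Besides the shell and the picture viewer there is one more tool, called as name([rows], argument=value, ...), one row to a line, values as JSON. play_rows: Moves the arm, as the interface text tells. Its arguments: {"type":"object","properties":{"steps":{"type":"array","items":{"type":"array","items":{"type":"array","items":{"type":"number"}}}},"gripper":{"type":"number"},"squeeze":{"type":"number"}},"required":["steps"]}

```bash
ls; mkdir -p pics; python3 - <<'E'
from workcell import bot
import cv2,numpy as np
print(bot.get_obs()['time'],bot.hold_point_z)
for n in("scene","top","wrist"):
    c=bot.camera(n); cv2.imwrite(f'pics/{n}0.png',c['img']); print(n,c['vfov'],c['cx'],c['cy'],c['xyz'],c['attitude'])
    np.save(f'{n}0.npy',c,allow_pickle=True)
a=[cv2.imread(f'pics/{n}0.png') for n in("scene","top")]
E
```

```text
pics
0.0 0.0187
scene 52.26856552070469 281.50187391324465 206.44956063997677 [0.2563399  0.57037271 0.76564721] [-134.63620706   -0.38728903 -150.38682653]
top 55.47748165504721 282.4655444282286 203.7464594165794 [ 0.45968559 -0.00545579  1.02229894] [-173.55361925   -0.68909625  -90.99189879]
wrist 65.70646984690485 278.9749812518614 208.6273117746784 [ 0.2238486  -0.50924705  0.37383029] [ 1.6310741e+02  1.1989471e-01 -7.3977423e+01]
```

View pics/scene0.png

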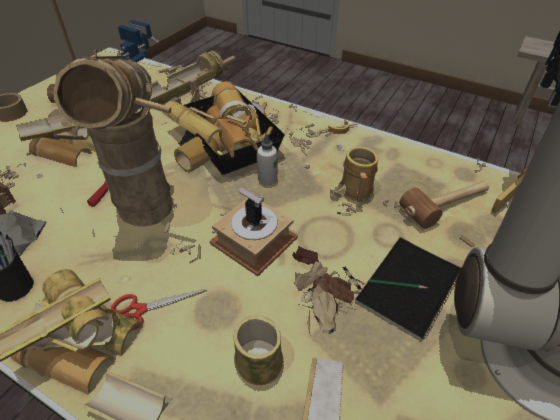

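View pics/top0.png

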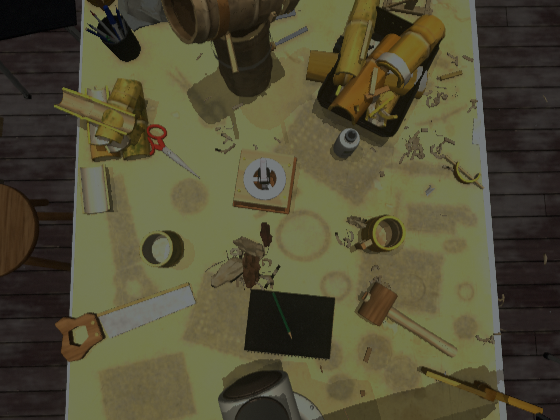

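View pics/wrist0.png

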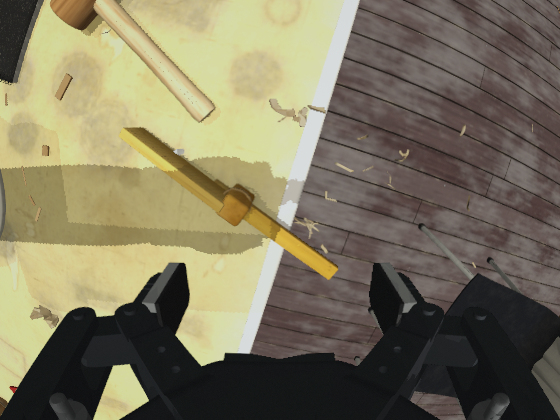

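The scene view shows the gauge on its stand at about (254,220), the handleless mug at (258,350), the glue at (267,162) and the handled mug at (359,175). In the top view the gauge is at (265,179) with its lever, the mug at (162,249), the glue at (347,143) and the handled mug at (383,235). The wrist view shows only bench, floor and the open fingers.

```bash
cat > h.py <<'E'
import numpy as np,cv2
from scipy.spatial.transform import Rotation as R
def ray(c,u,v,fish=False):
    f=210/np.tan(np.radians(c['vfov']/2)); x,y=u-c['cx'],v-c['cy']
    if fish:
        r=np.hypot(x,y); t=r/f; d=np.array([x/r*np.sin(t),y/r*np.sin(t),np.cos(t)])
    else: d=np.array([x/f,y/f,1.])
    d=R.from_euler('xyz',c['attitude'],degrees=True).apply(d)
    return np.array(c['xyz']),d/np.linalg.norm(d)
def plane(c,u,v,z,fish=False):
    o,d=ray(c,u,v,fish); return o+d*(z-o[2])/d[2]
def tri(r1,r2):
    (o1,d1),(o2,d2)=r1,r2
    s=np.linalg.lstsq(np.stack([d1,-d2],1),o2-o1,rcond=None)[0]
    p,q=o1+s[0]*d1,o2+s[1]*d2; return (p+q)/2,np.linalg.norm(p-q)*1000
def load(n): return np.load(n+'.npy',allow_pickle=True).item()
E
python3 - <<'E'
from h import *
a=load('scene0');b=load('top0')
E=[]
def ell(c,roi,name):
    x0,y0,x1,y1=roi; im=c['img'][y0:y1,x0:x1]; hsv=cv2.cvtColor(im,cv2.COLOR_BGR2HSV)
    m=((hsv[...,1]<70)&(hsv[...,2]>95)).astype(np.uint8)
    cs,_=cv2.findContours(m,cv2.RETR_EXTERNAL,cv2.CHAIN_APPROX_NONE)
    k=max(cs,key=cv2.contourArea); e=cv2.fitEllipse(cv2.convexHull(k)); print(name,e[0][0]+x0,e[0][1]+y0,e[1:],cv2.contourArea(k))
    return e[0][0]+x0,e[0][1]+y0
s=ell(a,(215,185,295,260),'scene');t=ell(b,(235,150,295,210),'top')
print('collar',tri(ray(a,*s),ray(b,*t)),plane(a,*s,.067),plane(b,*t,.067))
cr=[(a,(205,180,305,270)),(b,(225,140,305,212)),(a,(225,310,295,390)),(b,(132,220,192,280))]
ims=[cv2.resize(c['img'][y0:y1,x0:x1],(400,300 if 0 else int(400*(y1-y0)/(x1-x0))),interpolation=cv2.INTER_CUBIC) for c,(x0,y0,x1,y1) in cr]
ims=[cv2.resize(i,None,fx=min(1,300/i.shape[0]),fy=min(1,300/i.shape[0])) for i in ims]
ims=[cv2.copyMakeBorder(i,0,300-i.shape[0] if i.shape[0]<300 else 0,0,400-i.shape[1],cv2.BORDER_CONSTANT) for i in ims]
for i in ims: print(i.shape)
M=np.vstack([np.hstack(ims[:2]),np.hstack(ims[2:])]); M=np.clip(M*1.4,0,255).astype(np.uint8); cv2.imwrite('pics/m1.png',M)
E
```

```text
scene 253.86486434936523 222.15942001342773 ((34.78837585449219, 46.84042739868164), 86.39823150634766) 796.0
top 264.1805191040039 178.1575412750244 ((42.0786018371582, 42.63727569580078), 73.69681549072266) 1352.0
collar (array([0.63169787, 0.02478884, 0.06395642]), np.float64(1.3364125995645872)) [0.63073101 0.02733023 0.067     ] [0.63053083 0.02442419 0.067     ]
(300, 400, 3)
(300, 400, 3)
(300, 400, 3)
(300, 400, 3)
```

View pics/m1.png

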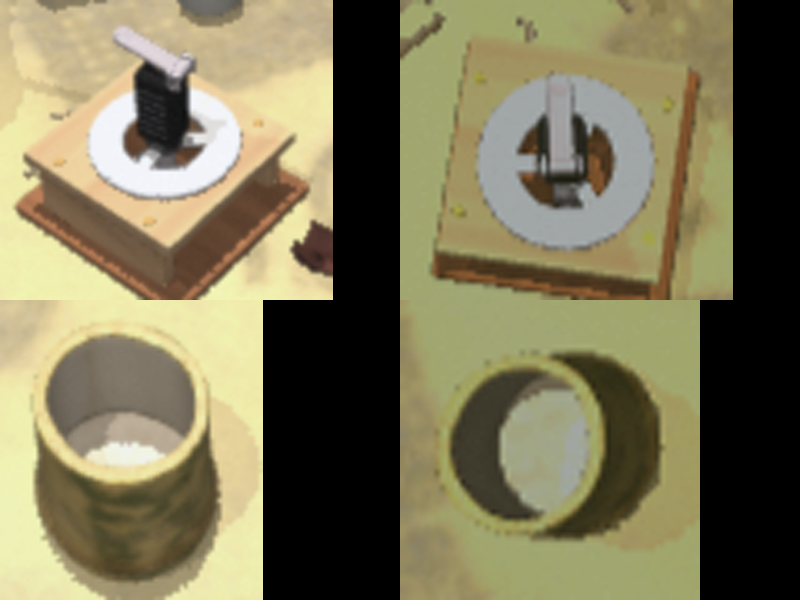

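The mosaic shows the gauge's lever running nearly along the top picture's vertical: hinge end at about (264.6,182.7), raised end at (263.4,158.2). So gauge +x points roughly along world +x. The mug's rim ellipse is centred at about (257.5,337.4) in the scene view and (156.4,249) in the top view.

```bash
python3 - <<'E'
from h import *
from workcell import bot
np.set_printoptions(precision=4,suppress=True)
a=load('scene0');b=load('top0')
print('mug',tri(ray(a,257.5,337.4),ray(b,156.4,249)),plane(a,257.5,337.4,.1),plane(b,156.4,249,.1))
for u in (140,173): print('mug width',plane(b,u-0.0,249,.1))
e,h=plane(b,263.4,158.2,.150),plane(b,264.6,182.7,.137)
print('lever',e,h,np.degrees(np.arctan2(*(e-h)[1::-1])))
# lever free end / hinge by two views
S=lambda x,y:(205+x/3.333,180+y/3.333)
print('end',tri(ray(a,*S(119,35)),ray(b,263.4,159)),'hinge',tri(ray(a,*S(188,70)),ray(b,264.6,182.2)))
print('trunk base',plane(a,143,215,0),'top front',[plane(a,100,125,z) for z in(.2,.3,.4,.5)])
print('top view',[plane(b,245,45,z) for z in (.2,.3,.4,.5)],plane(b,248,95,0))
print('glue',plane(b,347,138,.14),'hmug',plane(b,383,235,.115))
o=bot.get_obs(); print(o['tcp_rot'],o['ee_pos'],o['opening'])
E
```

```text
mug (array([0.4654, 0.2736, 0.0954]), np.float64(2.5036707572312795)) [0.4651 0.276  0.1   ] [0.4642 0.2717 0.1   ]
mug width [0.4648 0.309  0.1   ]
mug width [0.4635 0.2338 0.1   ]
lever [0.6607 0.023  0.15  ] [0.6077 0.0214 0.137 ] 1.7227069274875235
end (array([0.6611, 0.0237, 0.1459]), np.float64(2.6573204132359054)) hinge (array([0.6102, 0.022 , 0.1378]), np.float64(3.2140505004757642))
trunk base [0.9185 0.0923 0.    ] top front [array([1.0333, 0.0472, 0.2   ]), array([0.896 , 0.1397, 0.3   ]), array([0.7586, 0.2322, 0.4   ]), array([0.6212, 0.3247, 0.5   ])]
top view [array([0.8999, 0.0582, 0.2   ]), array([0.8464, 0.0505, 0.3   ]), array([0.7928, 0.0428, 0.4   ]), array([0.7393, 0.035 , 0.5   ])] [0.867  0.0667 0.    ]
glue [ 0.707  -0.1669  0.14  ] hmug [ 0.4869 -0.2455  0.115 ]
[-179.9408    0.0029   16.0301] [ 0.1518 -0.5284  0.2307] 0.08551243023661466
```

Everything agrees with the text: the collar is at about (0.631, 0.025, 0.064), the mug's mouth at (0.465, 0.273, 0.095), and the lever's yaw is about 2°. I'll move over the gauge and look again.

play_rows([
  [[0.0296, -0.0203, -0.0015, 0], [0.0296, -0.0203, -0.0015, 0], [0.0296, -0.0203, -0.0015, 0], [0.0296, -0.0203, -0.0015, 0], [0.0296, -0.0203, -0.0015, 0]],
], gripper=0.085)

```text
time: 0.57
ee_pos: [0.2667, -0.3888, 0.2386]
tcp_rot: [-180.0, 0.0, 16.0]
wrist_force: [0.7, -0.7, 0.7]
opening: 0.0853
grasp_force: 0.0
```

play_rows([
  [[0.0296, -0.0203, -0.0015, 0], [0.0296, -0.0203, -0.0015, 0], [0.0296, -0.0203, -0.0015, 0], [0.0296, -0.0203, -0.0015, 0], [0.0296, -0.0203, -0.0015, 0]],
])

```text
time: 0.98
ee_pos: [0.381, -0.2502, 0.2463]
tcp_rot: [180.0, -0.0, 16.0]
wrist_force: [0.6, -1.0, 0.1]
opening: 0.0848
grasp_force: 0.0
```

play_rows([
  [[0.0296, -0.0203, -0.0015, 0], [0.0296, -0.0203, -0.0015, 0], [0.0296, -0.0203, -0.0015, 0], [0.0296, -0.0203, -0.0015, 0], [0.0296, -0.0203, -0.0015, 0]],
])

```text
time: 1.4
ee_pos: [0.4953, -0.1116, 0.2538]
tcp_rot: [180.0, 0.0, 16.0]
wrist_force: [-0.1, -1.2, -0.4]
opening: 0.0847
grasp_force: 0.0
```

play_rows([
  [[0.0296, -0.0203, -0.0015, 0], [0.0296, -0.0203, -0.0015, 0], [0.0296, -0.0203, -0.0015, 0], [0.0296, -0.0203, -0.0015, 0], [0.0296, -0.0203, -0.0015, 0]],
])

```text
time: 1.82
ee_pos: [0.6095, 0.0268, 0.261]
tcp_rot: [-180.0, 0.0, 16.0]
wrist_force: [0.8, -1.4, 0.4]
opening: 0.0849
grasp_force: 0.0
```

play_rows([
  [[0, 0, 0, 0.049], [0, 0, 0, 0.049], [0, 0, 0, 0.049], [0, 0, 0, 0.049], [0, 0, 0, 0.049]],
])

```text
time: 2.23
ee_pos: [0.6088, 0.0235, 0.2608]
tcp_rot: [-179.9, 0.1, 2.2]
wrist_force: [0.1, -0.1, -0.7]
opening: 0.0849
grasp_force: 0.0
```

```bash
python3 - <<'E'
from h import *
from workcell import bot
c=bot.camera('wrist'); np.save('w1.npy',c,allow_pickle=True); cv2.imwrite('pics/w1.png',c['img']); o=bot.get_obs(); print(o['ee_pos'],o['tcp_rot'],c['xyz'],c['attitude'])
E
```

```text
[0.60880267 0.02299403 0.26083299] [-1.79913124e+02  4.61304671e-02  2.28341764e+00] [0.68373299 0.02502869 0.40389318] [ 1.63046519e+02  1.24094662e-01 -8.78475059e+01]
```

View pics/w1.png

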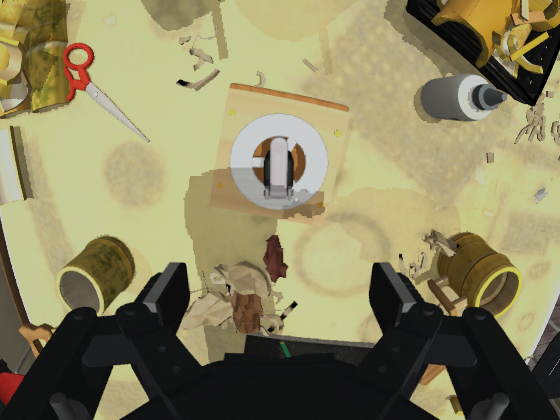

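The wrist view shows the collar circle at (279,162), about 98 px across, with the lever from (279,138) to (279,198). The mug is at lower left with its mouth at about (82,290).

```bash
python3 - <<'E'
from h import *
np.set_printoptions(precision=4,suppress=True)
c=load('w1');b=load('top0');a=load('scene0')
for n,u,v,z in(('collar',279,162.3,.067),('L',230,162,.067),('R',328,162,.067),('T',279,113.5,.067),('B',279,211,.067),('end',279,138,.152),('hinge',279.5,199,.137)): print(n,plane(c,u,v,z,True))
w=ray(c,279,162.3,True)
print(tri(w,ray(a,253.9,222.2)),tri(w,ray(b,264.2,178.2)))
E
```

```text
collar [0.6316 0.0238 0.067 ]
L [0.6304 0.0753 0.067 ]
R [ 0.6343 -0.0277  0.067 ]
T [0.6826 0.0257 0.067 ]
B [0.5784 0.0218 0.067 ]
end [0.6639 0.0248 0.152 ]
hinge [0.611  0.0224 0.137 ]
(array([0.6318, 0.0243, 0.0638]), np.float64(1.6191949371957792)) (array([0.6311, 0.0241, 0.0636]), np.float64(0.726996434720388))
```

play_rows([
  [[0.0111, 0, 0, 0], [0.0111, 0, 0, 0], [0, 0, 0.017, 0], [0, 0, 0.017, 0], [0, 0, 0.017, 0]],
])

```text
time: 2.7
ee_pos: [0.6312, 0.024, 0.2093]
tcp_rot: [-179.9, 0.0, 2.2]
wrist_force: [0.6, 0.1, -1.1]
opening: 0.0849
grasp_force: 0.0
```

play_rows([
  [[0, 0, 0.02, 0], [0, 0, 0.02, 0], [0, 0, 0.02, 0], [0, 0, 0.02, 0], [0, 0, 0.01, 0]],
])

```text
time: 3.12
ee_pos: [0.6299, 0.0241, 0.1173]
tcp_rot: [-179.9, 0.2, 2.2]
wrist_force: [-0.4, 0.5, -0.9]
opening: 0.0849
grasp_force: 0.0
```

play_rows([
  [[0, 0, 0.01, 0], [0, 0, 0.01, 0], [0, 0, 0.008, 0], [0, 0, 0, 0], [0, 0, 0, 0]],
])

```text
time: 3.53
ee_pos: [0.631, 0.0242, 0.0924]
tcp_rot: [-179.9, 0.0, 2.2]
wrist_force: [-0.5, 0.1, 0.1]
opening: 0.085
grasp_force: 0.0
```

play_rows([
  [[0, 0, 0.001, 0], [0, 0, 0, 0], [0, 0, 0, 0], [0, 0, 0, 0], [0, 0, 0, 0]],
], gripper=0.01, squeeze=50)

```text
time: 3.95
ee_pos: [0.6312, 0.0243, 0.0918]
tcp_rot: [-179.9, -0.0, 2.2]
wrist_force: [-1.8, -7.7, 29.8]
opening: 0.0258
grasp_force: 50.7
```

play_rows([
  [[0, 0, 0, 0], [0, 0, 0, 0], [0, 0, 0, 0], [0, 0, 0, 0], [0, 0, 0, 0]],
])

```text
time: 4.37
ee_pos: [0.6313, 0.0242, 0.0918]
tcp_rot: [-179.9, -0.1, 2.2]
wrist_force: [0.2, 0.6, 4.5]
opening: 0.0255
grasp_force: 50.8
```

play_rows([
  [[0, 0, -0.006, 0], [0, 0, -0.006, 0], [0, 0, -0.006, 0], [0, 0, -0.006, 0], [0, 0, -0.006, 0]],
])

```text
time: 4.78
ee_pos: [0.6309, 0.0241, 0.1218]
tcp_rot: [-179.9, 0.0, 2.2]
wrist_force: [-0.7, 0.4, -4.1]
opening: 0.0255
grasp_force: 49.9
```

play_rows([
  [[0, 0, -0.02, 0], [0, 0, -0.02, 0], [0, 0, -0.02, 0], [0, 0, -0.02, 0], [0, 0, -0.02, 0]],
])

```text
time: 5.2
ee_pos: [0.6308, 0.024, 0.2226]
tcp_rot: [-179.9, -0.0, 2.2]
wrist_force: [0.1, -1.0, -3.6]
opening: 0.0257
grasp_force: 49.8
```

```bash
python3 - <<'E'
from h import *
from workcell import bot
M=[]
for n in('wrist','scene'):
    c=bot.camera(n); np.save(n+'2.npy',c,allow_pickle=True); M.append(c['img'])
    print(c['xyz'],c['attitude'])
cv2.imwrite('pics/m2.png',np.hstack([M[0][100:420,100:480],M[1][100:420,170:500]])); o=bot.get_obs(); print(o['ee_pos'],o['tcp_rot'],o['opening'])
E
```

```text
[0.70561768 0.02554418 0.36586024] [ 1.63105264e+02  1.20060759e-01 -8.78199933e+01]
[0.2563399  0.57037271 0.76564721] [-134.63620706   -0.38728903 -150.38682653]
[0.6320527  0.02400477 0.22523976] [-179.91710703   -0.31949358    2.18507258] 0.025403154666244213
```

View pics/m2.png

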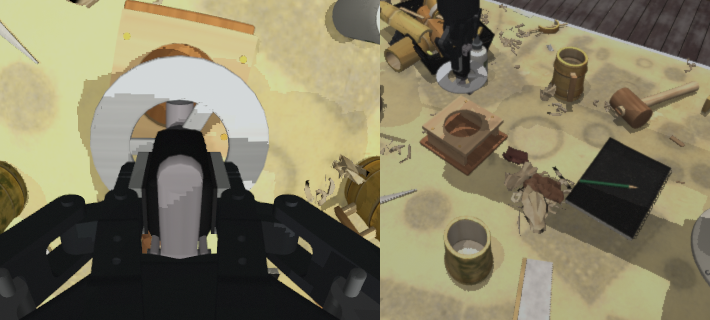

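The gauge is held level, with the collar at about (280,240) in the wrist view. The stand's hole is free at scene (254,222), the same place as the collar was before. Next I go to a point short of the mug and look at its mouth from straight above.

play_rows([
  [[-0.008, -0.009, 0, 0], [-0.016, -0.017, 0, 0], [-0.018, -0.0195, 0, 0], [-0.018, -0.0195, 0, 0], [-0.018, -0.0195, 0, 0]],
])

```text
time: 5.72
ee_pos: [0.5496, 0.065, 0.2207]
tcp_rot: [-178.2, 0.1, 5.9]
wrist_force: [0.4, 0.5, -3.2]
opening: 0.0255
grasp_force: 50.0
```

play_rows([
  [[-0.018, -0.0195, 0, 0], [-0.018, -0.0195, 0, 0], [-0.018, -0.0195, 0, 0], [-0.018, -0.0195, 0, 0], [-0.018, -0.0195, 0, 0]],
])

```text
time: 6.13
ee_pos: [0.4548, 0.0996, 0.2255]
tcp_rot: [-176.1, 0.1, 10.0]
wrist_force: [-0.1, -0.2, -2.9]
opening: 0.0257
grasp_force: 50.0
```

play_rows([
  [[-0.018, -0.0195, 0, 0], [-0.018, -0.0195, 0, 0], [-0.016, -0.017, 0, 0], [-0.0165, -0.0195, 0, 0], [0, 0, 0, 0]],
])

```text
time: 6.55
ee_pos: [0.3809, 0.1174, 0.2327]
tcp_rot: [-174.2, 0.1, 13.0]
wrist_force: [2.2, -0.1, -2.7]
opening: 0.0254
grasp_force: 50.0
```

play_rows([
  [[0, 0, 0, 0], [0, 0, 0, 0], [0, 0, 0, 0], [0, 0, 0, 0], [0, 0, 0, 0]],
])

```text
time: 6.97
ee_pos: [0.3836, 0.1171, 0.2326]
tcp_rot: [-174.2, 0.1, 12.9]
wrist_force: [0.1, -0.0, -3.6]
opening: 0.0256
grasp_force: 50.0
```

```bash
python3 - <<'E'
from h import *
from workcell import bot
c=bot.camera('wrist'); np.save('w3.npy',c,allow_pickle=True); cv2.imwrite('pics/w3.png',c['img']); o=bot.get_obs(); print(o['ee_pos'],o['tcp_rot'],c['xyz'],c['attitude'],o['wrist_force'])
E
```

```text
[0.38355874 0.1171356  0.23267929] [-1.74200640e+02  7.24093067e-02  1.29118144e+01] [0.45999518 0.1185705  0.37497283] [163.02887623   5.8455897  -77.11106764] [-0.13876679 -1.11078238 -3.20384695]
```

View pics/w3.png

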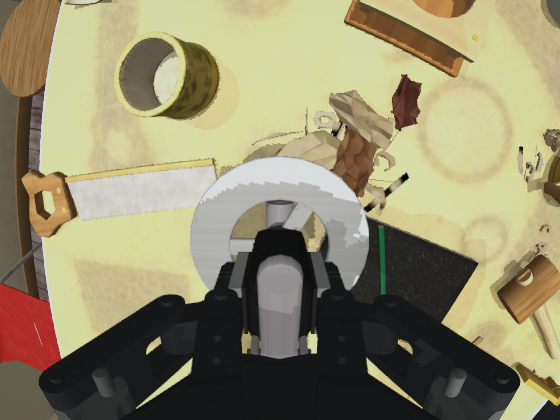

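The mug's mouth shows at about (158,75), but the arm fell short in y and tilted by about 6°. I suspect a joint limit, so I check the joints.

```bash
python3 - <<'E'
from workcell import bot
import numpy as np
o=bot.get_obs(); print(np.round(o['q'],1),np.round(o['joint_efforts'],1),o['ee_pos'],o['tcp_rot'],o['time'])
print([x for x in dir(bot) if x[0]!='_'])
E
```

```text
[ 12.9 -15.3  -8.7  96.7   5.8 180. ] [  0.  -30.9  48.    0.    0.4   0. ] [0.38355874 0.1171356  0.23267929] [-1.74200640e+02  7.24093067e-02  1.29118144e+01] 7.0167
['PlanningError', 'camera', 'get_obs', 'hold_point_z', 'job_done']
```

The cause is joint 6 at its 180° limit (yaw = q1 − q6 + 180). Turning the tool to a larger yaw frees it.

play_rows([
  [[0, 0, 0, -0.12], [0, 0, 0, -0.12], [0, 0, 0, -0.12], [0, 0, 0, 0], [0, 0, 0, 0]],
])

```text
time: 7.43
ee_pos: [0.3834, 0.1172, 0.2329]
tcp_rot: [-174.5, -2.0, 33.2]
wrist_force: [-0.3, 0.2, -3.4]
opening: 0.0256
grasp_force: 50.0
```

```bash
python3 - <<'E'
from workcell import bot
import numpy as np
o=bot.get_obs(); print(np.round(o['q'],1),o['ee_pos'],o['tcp_rot'],o['time'])
E
```

```text
[ 12.9 -15.3  -8.7  96.7   5.8 159.5] [0.38343736 0.11720687 0.23291045] [-174.54393587   -1.97771451   33.2378929 ] 7.4333
```

The commanded pose kept the 5.8° sideways tilt (q5). The opposite limit of joint 6 works in the mirrored sense, so I turn round to it and undo the tilt there. There's ample time.

play_rows([
  [[0, 0, 0, -0.12], [0, 0, 0, -0.12], [0, 0, 0, -0.12], [0, 0, 0, -0.12], [0, 0, 0, -0.12]],
])

```text
time: 7.85
ee_pos: [0.3834, 0.1172, 0.233]
tcp_rot: [-176.6, -4.7, 67.9]
wrist_force: [-0.4, -0.1, -4.4]
opening: 0.0256
grasp_force: 50.1
```

play_rows([
  [[0, 0, 0, -0.12], [0, 0, 0, -0.12], [0, 0, 0, -0.12], [0, 0, 0, -0.12], [0, 0, 0, -0.12]],
])

```text
time: 8.27
ee_pos: [0.3834, 0.1172, 0.233]
tcp_rot: [-179.9, -5.8, 102.4]
wrist_force: [-0.3, -0.4, -4.2]
opening: 0.0251
grasp_force: 50.1
```

play_rows([
  [[0, 0, 0, -0.12], [0, 0, 0, -0.12], [0, 0, 0, -0.12], [0, 0, 0, -0.12], [0, 0, 0, -0.12]],
])

```text
time: 8.68
ee_pos: [0.3834, 0.1172, 0.2329]
tcp_rot: [176.8, -4.8, 136.9]
wrist_force: [0.4, -0.1, -3.9]
opening: 0.0258
grasp_force: 50.1
```

play_rows([
  [[0, 0, 0, -0.12], [0, 0, 0, -0.12], [0, 0, 0, -0.12], [0, 0, 0, -0.12], [0, 0, 0, -0.12]],
])

```text
time: 9.1
ee_pos: [0.3834, 0.1172, 0.233]
tcp_rot: [174.6, -2.2, 171.2]
wrist_force: [0.1, 0.5, -4.3]
opening: 0.0258
grasp_force: 50.1
```

play_rows([
  [[0, 0, 0, -0.12], [0, 0, 0, -0.12], [0, 0, 0, -0.12], [0, 0, 0, -0.12], [0, 0, 0, -0.12]],
])

```text
time: 9.52
ee_pos: [0.3834, 0.1172, 0.233]
tcp_rot: [174.3, 1.2, -154.5]
wrist_force: [-0.5, 1.4, -3.9]
opening: 0.0255
grasp_force: 50.1
```

play_rows([
  [[0, 0, 0, -0.12], [0, 0, 0, -0.12], [0, 0, 0, -0.12], [0, 0, 0, -0.12], [0, 0, 0, -0.12]],
])

```text
time: 9.93
ee_pos: [0.3834, 0.1172, 0.233]
tcp_rot: [176.0, 4.2, -120.3]
wrist_force: [-0.4, 0.3, -3.5]
opening: 0.0252
grasp_force: 50.1
```

play_rows([
  [[0, 0, 0, -0.12], [0, 0, 0, -0.12], [0, 0, 0, -0.12], [0, 0, 0, -0.12], [0, 0, 0, -0.12]],
])

```text
time: 10.35
ee_pos: [0.3834, 0.1172, 0.233]
tcp_rot: [179.1, 5.7, -85.8]
wrist_force: [-0.3, -0.2, -4.6]
opening: 0.0252
grasp_force: 50.1
```

play_rows([
  [[0, 0, 0, -0.12], [0, 0, 0, -0.12], [0, 0, 0, -0.12], [0, 0, 0, -0.12], [0, 0, 0, -0.12]],
])

```text
time: 10.77
ee_pos: [0.3834, 0.1172, 0.233]
tcp_rot: [-177.5, 5.2, -51.2]
wrist_force: [0.3, -0.4, -2.8]
opening: 0.0254
grasp_force: 50.1
```

play_rows([
  [[0, 0, 0, -0.12], [0, 0, 0, -0.12], [0, 0, 0, -0.12], [0, 0, 0, -0.12], [0, 0, 0, -0.12]],
])

```text
time: 11.18
ee_pos: [0.3834, 0.1172, 0.233]
tcp_rot: [-175.0, 2.9, -16.8]
wrist_force: [0.7, 0.4, -3.7]
opening: 0.0255
grasp_force: 50.1
```

```bash
cat > s.py <<'E'
from workcell import bot
import numpy as np
o=bot.get_obs(); print(np.round(o['q'],1),np.round(o['ee_pos'],4),np.round(o['tcp_rot'],1),o['time'])
E
python3 s.py
```

```text
[  12.9  -15.3   -8.7   96.7    5.8 -150.1] [0.3834 0.1172 0.233 ] [-175.     2.9  -16.8] 11.1833
```

play_rows([
  [[0, 0, 0, -0.12], [0, 0, 0, -0.12], [0, 0, 0, -0.12], [0, 0, 0, -0.12], [0, 0, 0, -0.04]],
])

```text
time: 11.6
ee_pos: [0.3834, 0.1172, 0.233]
tcp_rot: [-174.2, 0.0, 12.9]
wrist_force: [-0.4, -0.6, -3.5]
opening: 0.0251
grasp_force: 50.0
```

play_rows([
  [[0, 0.02, 0, 0], [0, 0.02, 0, 0], [0, 0.02, 0, 0], [0, 0.02, 0, 0], [0, 0.02, 0, 0]],
])

```text
time: 12.02
ee_pos: [0.392, 0.0771, 0.2243]
tcp_rot: [-176.8, 0.1, 8.7]
wrist_force: [0.8, -0.2, -3.1]
opening: 0.0253
grasp_force: 50.0
```

```bash
python3 s.py
```

```text
[   8.9  -15.6   -9.7   95.9    3.2 -179.9] [0.392  0.0771 0.2243] [-1.768e+02  1.000e-01  8.700e+00] 12.0167
```

It works.

play_rows([
  [[0, 0.02, 0, 0], [0, 0.02, 0, 0], [0, 0.02, 0, 0], [0, 0.02, 0, 0], [0, 0.02, 0, 0]],
])

```text
time: 12.43
ee_pos: [0.3979, 0.0379, 0.2207]
tcp_rot: [-179.4, 0.1, 4.9]
wrist_force: [0.6, -0.3, -2.7]
opening: 0.0259
grasp_force: 49.9
```

```bash
sed -i "s/o\['q'\],1/o['q'],2/;s/rot'\],1/rot'],2/" s.py; python3 s.py
```

```text
[   5.01  -15.57  -10.11   95.54    0.61 -179.94] [0.3979 0.0379 0.2207] [-1.7939e+02  8.0000e-02  4.9400e+00] 12.4333
```

play_rows([
  [[0, 0.022, 0, 0], [0, 0, 0, 0.12], [0, 0, 0, 0.12], [0, 0, 0, 0.12], [0, 0, 0, 0.12]],
])

```text
time: 12.85
ee_pos: [0.3988, 0.0295, 0.2205]
tcp_rot: [-180.0, 0.1, -23.7]
wrist_force: [-0.2, -0.1, -3.2]
opening: 0.0257
grasp_force: 49.9
```

play_rows([
  [[0, 0, 0, 0.12], [0, 0, 0, 0.12], [0, 0, 0, 0.12], [0, 0, 0, 0.12], [0, 0, 0, 0.12]],
])

```text
time: 13.27
ee_pos: [0.3988, 0.0295, 0.2205]
tcp_rot: [180.0, 0.1, -58.1]
wrist_force: [0.4, 0.0, -4.1]
opening: 0.0255
grasp_force: 49.9
```

```bash
python3 s.py; python3 - <<'E'
from h import *
c=load('w3');a=load('scene0');b=load('top0')
print(plane(c,158,75,.1,True),tri(ray(c,158,75,True),ray(b,156.4,249)),tri(ray(c,158,75,True),ray(a,257.5,337.4)))
E
```

```text
[ 4.1900e+00 -1.5540e+01 -1.0100e+01  9.5520e+01  6.0000e-02 -1.1772e+02] [0.3988 0.0295 0.2205] [ 1.7996e+02  1.0000e-01 -5.8090e+01] 13.2667
[0.46695033 0.26205252 0.1       ] (array([0.46619647, 0.28406365, 0.05817922]), np.float64(3.6417815305278234)) (array([0.46834401, 0.26967983, 0.0861668 ]), np.float64(2.2014850860876023))
```

play_rows([
  [[-0.01, -0.0075, 0, 0], [-0.02, -0.015, 0, 0], [-0.0205, -0.0153, 0, 0], [-0.0205, -0.0153, 0, 0], [-0.0205, -0.0153, 0, 0]],
])

```text
time: 13.68
ee_pos: [0.4078, 0.1446, 0.2207]
tcp_rot: [180.0, 0.1, -57.8]
wrist_force: [0.6, -0.2, -4.4]
opening: 0.0257
grasp_force: 50.0
```

play_rows([
  [[-0.0205, -0.0153, 0, 0], [-0.0205, -0.0153, 0, 0], [-0.0205, -0.0153, 0, 0], [-0.0205, -0.0153, 0, 0], [-0.0205, -0.0153, 0, 0]],
])

```text
time: 14.1
ee_pos: [0.4178, 0.2723, 0.2207]
tcp_rot: [180.0, 0.1, -57.7]
wrist_force: [0.3, -0.4, -3.2]
opening: 0.0256
grasp_force: 50.0
```

play_rows([
  [[-0.0205, -0.0153, 0, 0], [-0.0205, -0.0153, 0, 0], [-0.0119, -0.0085, 0, 0], [0, 0, 0, 0], [0, 0, 0, 0]],
])

```text
time: 14.52
ee_pos: [0.4224, 0.337, 0.2204]
tcp_rot: [179.9, 0.1, -57.7]
wrist_force: [-0.1, -0.3, -3.5]
opening: 0.0256
grasp_force: 50.3
```

```bash
python3 s.py; python3 - <<'E'
from h import *
from workcell import bot
c=bot.camera('wrist'); np.save('w4.npy',c,allow_pickle=True); cv2.imwrite('pics/w4.png',c['img']); print(c['xyz'],c['attitude'])
E
```

```text
[ 38.53   3.51   7.31  93.89   0.1  -83.81] [0.4224 0.337  0.2204] [ 1.799e+02  9.000e-02 -5.766e+01] 14.5167
[0.46322248 0.27354322 0.36347766] [ 1.63019518e+02 -1.46878298e-01 -1.47669832e+02]
```

View pics/w4.png

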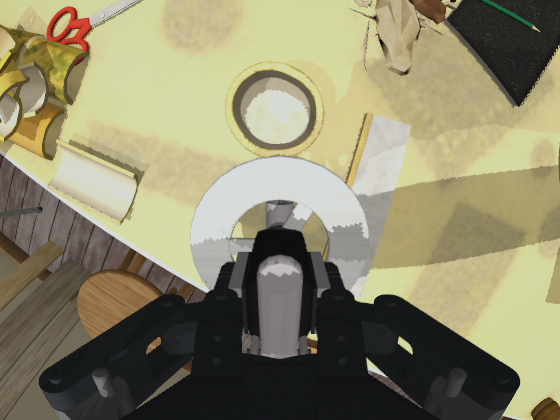

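The mug's mouth is seen from straight above, the inner edge spanning columns 233–316 and rows 69–149 (centre about (274.5,109)). The held collar spans columns 191–369, with its front edge at row 156.

```bash
python3 - <<'E'
from h import *
np.set_printoptions(precision=4,suppress=True)
c=load('w4');b=load('top0');a=load('scene0')
for u,v in((274.5,109),(233,109),(316,109),(274.5,69),(274.5,149),(275,61)): print(plane(c,u,v,.1,True))
w=ray(c,274.5,109,True); print(tri(w,ray(b,156.4,249)),tri(w,ray(a,257.5,337.4)))
T=np.array([.4224,.337]);ps=np.radians(-57.66);X=np.array([np.cos(ps),np.sin(ps)]);Y=np.array([np.sin(ps),-np.cos(ps)])
for u,v in((280,156),(191,238),(369,238)):
    p=plane(c,u,v,.196,True)[:2]-T; print('collar',p@X,p@Y)
for m in((.4645,.272),(.463,.273)):
    d=np.array(m)-T; print(d@X,d@Y)
# mug mouth by color: light floor/rim contour
im=c['img']; g=cv2.cvtColor(im,cv2.COLOR_BGR2GRAY); pts=[]
dark=(g<105).astype(np.uint8)[50:156,215:335]
cs,_=cv2.findContours(dark,cv2.RETR_EXTERNAL,cv2.CHAIN_APPROX_NONE); k=max(cs,key=lambda q:cv2.boundingRect(q)[2]); e=cv2.fitEllipse(k); print(cv2.boundingRect(k),e[0][0]+215,e[0][1]+50,e[1]); print(plane(c,e[0][0]+215,e[0][1]+50,.1,True))
E
```

```text
[0.4671 0.2729 0.1   ]
[0.4955 0.2902 0.1   ]
[0.4392 0.2548 0.1   ]
[0.4845 0.2453 0.1   ]
[0.4497 0.3004 0.1   ]
[0.4877 0.2395 0.1   ]
(array([0.4657, 0.2728, 0.0964]), np.float64(2.9357258057930706)) (array([0.4672, 0.2729, 0.093 ]), np.float64(0.145330688858346))
collar 0.05278341747079531 0.0004111133447851198
collar 0.00687438879565939 -0.050211391366001036
collar 0.006728783558754153 0.05126704546668212
0.07743882943882976 -0.0007985581655928808
0.07579152737507021 -6.616762036887658e-05
(18, 20, 83, 73) 274.329532623291 109.73564147949219 (71.82917022705078, 80.0571517944336)
[0.4669 0.2734 0.1   ]
```

Mouth at (0.466, 0.273). Moving over it and lowering.

play_rows([
  [[0.0154, -0.0006, 0, 0], [0.0154, -0.0006, 0, 0], [0.0154, -0.0006, 0, 0], [0.0154, -0.0006, 0, 0], [0.0154, -0.0006, 0, 0]],
])

```text
time: 14.98
ee_pos: [0.4664, 0.2715, 0.2212]
tcp_rot: [180.0, 0.1, -57.8]
wrist_force: [0.4, -1.4, -3.5]
opening: 0.0256
grasp_force: 50.3
```

play_rows([
  [[0, 0, 0, 0], [0, 0, 0.01, 0], [0, 0, 0.01, 0], [0, 0, 0.01, 0], [0, 0, 0.01, 0]],
])

```text
time: 15.4
ee_pos: [0.4654, 0.2737, 0.1791]
tcp_rot: [179.9, 0.1, -57.7]
wrist_force: [-0.2, -0.1, -4.3]
opening: 0.0255
grasp_force: 50.4
```

```bash
python3 s.py; python3 - <<'E'
from h import *
from workcell import bot
M=[]
for n,(x0,y0,x1,y1) in(('scene',(200,270,320,390)),('top',(110,200,230,320))):
    c=bot.camera(n); M.append(cv2.resize(c['img'][y0:y1,x0:x1],(400,400),interpolation=cv2.INTER_CUBIC))
cv2.imwrite('pics/m5.png',np.clip(np.hstack(M)*1.4,0,255).astype(np.uint8))
E
```

```text
[ 30.39   2.91   2.11  89.29   0.12 -91.93] [0.4654 0.2737 0.1791] [ 1.7991e+02  1.2000e-01 -5.7670e+01] 15.4
```

View pics/m5.png

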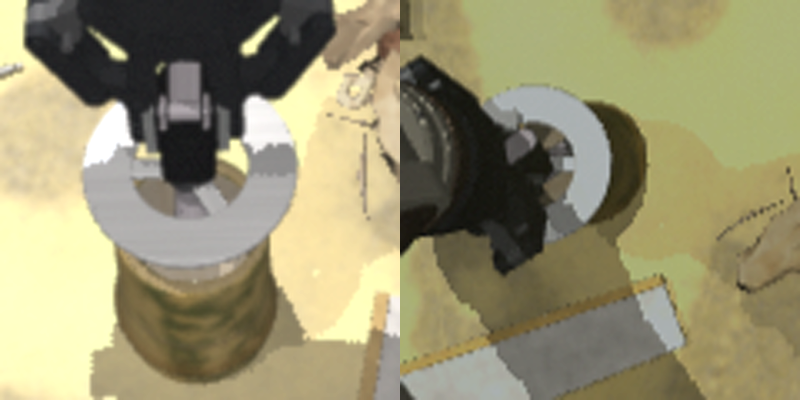

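The collar sits concentric over the mug in both views. I go on lowering.

play_rows([
  [[0, 0, 0.005, 0], [0, 0, 0.005, 0], [0, 0, 0.005, 0], [0, 0, 0.005, 0], [0, 0, 0.005, 0]],
])

```text
time: 15.92
ee_pos: [0.466, 0.2737, 0.1553]
tcp_rot: [180.0, 0.1, -57.7]
wrist_force: [0.2, -1.3, -3.7]
opening: 0.025
grasp_force: 50.4
```

play_rows([
  [[0, 0, 0.005, 0], [0, 0, 0.005, 0], [0, 0, 0.005, 0], [0, 0, 0.004, 0], [0, 0, 0.002, 0]],
])

```text
time: 16.33
ee_pos: [0.4657, 0.2735, 0.1339]
tcp_rot: [179.9, 0.1, -57.7]
wrist_force: [-0.6, 0.6, -3.7]
opening: 0.0253
grasp_force: 50.4
```

play_rows([
  [[0, 0, 0.001, 0], [0, 0, 0.001, 0], [0, 0, 0, 0], [0, 0, 0, 0], [0, 0, 0, 0]],
])

```text
time: 16.75
ee_pos: [0.466, 0.2737, 0.133]
tcp_rot: [180.0, 0.1, -57.7]
wrist_force: [0.1, -0.2, -3.6]
opening: 0.0252
grasp_force: 50.4
```

play_rows([
  [[0, 0, 0.001, 0], [0, 0, 0.001, 0], [0, 0, 0, 0], [0, 0, 0, 0], [0, 0, 0, 0]],
])

```text
time: 17.17
ee_pos: [0.4659, 0.2737, 0.1307]
tcp_rot: [180.0, 0.1, -57.7]
wrist_force: [-0.5, -0.8, -3.4]
opening: 0.0255
grasp_force: 50.4
```

play_rows([
  [[0, 0, 0.001, 0], [0, 0, 0, 0], [0, 0, 0, 0], [0, 0, 0, 0], [0, 0, 0, 0]],
])

```text
time: 17.58
ee_pos: [0.4659, 0.2736, 0.1297]
tcp_rot: [180.0, 0.1, -57.7]
wrist_force: [1.7, 1.0, -2.9]
opening: 0.0257
grasp_force: 50.4
```

play_rows([
  [[0, 0, 0.001, 0], [0, 0, 0, 0], [0, 0, 0, 0], [0, 0, 0, 0], [0, 0, 0, 0]],
])

```text
time: 18.0
ee_pos: [0.4661, 0.2737, 0.1294]
tcp_rot: [-180.0, 0.1, -57.7]
wrist_force: [-2.5, -1.2, 5.0]
opening: 0.0258
grasp_force: 51.3
```

play_rows([
  [[0, 0, 0, 0], [0, 0, 0, 0], [0, 0, 0, 0], [0, 0, 0, 0], [0, 0, 0, 0]],
], gripper=0.04)

```text
time: 18.42
ee_pos: [0.4659, 0.2736, 0.1286]
tcp_rot: [180.0, 0.1, -57.7]
wrist_force: [0.8, 0.2, -0.2]
opening: 0.0399
grasp_force: 0.0
```

play_rows([
  [[0, 0, 0, 0], [0, 0, 0, 0], [0, 0, 0, 0], [0, 0, 0, 0], [0, 0, 0, 0]],
], gripper=0.07)

```text
time: 18.83
ee_pos: [0.4659, 0.2737, 0.1287]
tcp_rot: [180.0, 0.1, -57.7]
wrist_force: [-0.5, 0.3, 0.7]
opening: 0.0702
grasp_force: 0.0
```

play_rows([
  [[0, 0, -0.01, 0], [0, 0, -0.02, 0], [0, 0, -0.02, 0], [0, 0, -0.02, 0], [0, 0, -0.03, 0]],
])

```text
time: 19.25
ee_pos: [0.4655, 0.2731, 0.2289]
tcp_rot: [179.9, 0.1, -57.7]
wrist_force: [0.4, -0.4, -0.6]
opening: 0.0699
grasp_force: 0.0
```

```bash
python3 s.py; python3 - <<'E'
from h import *
from workcell import bot
c=bot.camera('wrist'); np.save('w6.npy',c,allow_pickle=True); cv2.imwrite('pics/w6.png',c['img']); print(c['xyz'],c['attitude'])
E
```

```text
[ 30.34   3.66   8.42  94.91   0.12 -91.96] [0.4655 0.2731 0.2289] [ 1.7985e+02  1.2000e-01 -5.7700e+01] 19.25
[0.50644596 0.20969313 0.37194749] [ 162.97947819   -0.19437613 -147.71032069]
```

View pics/w6.png

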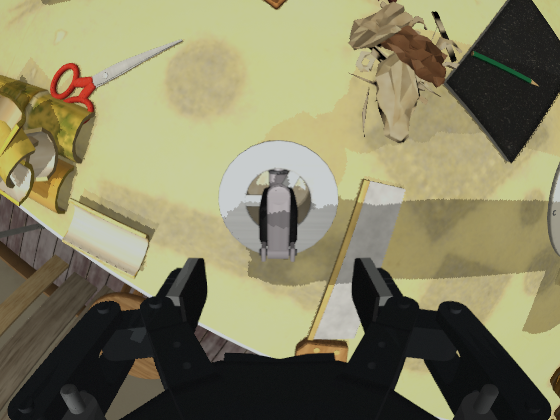

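The gauge stands alone in the mug: collar at (279,199), lever along the tool's x with its hinge end at (279,255). Next I shut the fingers, move over the raised end and press.

play_rows([
  [[0.007, 0, 0, 0], [0.007, 0, 0, 0], [0.007, 0, 0, 0], [0, 0, 0, 0], [0, 0, 0, 0]],
], gripper=0.0)

```text
time: 19.72
ee_pos: [0.4773, 0.2551, 0.2278]
tcp_rot: [179.9, 0.1, -57.8]
wrist_force: [-1.0, 0.1, -0.1]
opening: 0.009
grasp_force: 0.0
```

play_rows([
  [[0, 0, 0.01, 0], [0, 0, 0.01, 0], [0, 0, 0.01, 0], [0, 0, 0, 0], [0, 0, 0, 0]],
])

```text
time: 20.13
ee_pos: [0.4766, 0.2556, 0.1975]
tcp_rot: [179.9, 0.1, -57.7]
wrist_force: [0.0, 0.2, -0.3]
opening: -0.0002
grasp_force: 0.0
```

play_rows([
  [[0, 0, 0.003, 0], [0, 0, 0.003, 0], [0, 0, 0.002, 0], [0, 0, 0.002, 0], [0, 0, 0, 0]],
])

```text
time: 20.55
ee_pos: [0.4772, 0.2558, 0.1884]
tcp_rot: [180.0, 0.1, -57.7]
wrist_force: [0.6, -0.4, 0.3]
opening: 0.0002
grasp_force: 0.4
```

play_rows([
  [[0, 0, 0.002, 0], [0, 0, 0.002, 0], [0, 0, 0, 0], [0, 0, 0, 0], [0, 0, 0, 0]],
])

```text
time: 20.97
ee_pos: [0.4777, 0.2557, 0.1855]
tcp_rot: [-179.9, 0.1, -57.7]
wrist_force: [0.7, -1.8, 6.5]
opening: -0.0
grasp_force: 2.7
```

Contact with 6.5 N. Pressing on to the stop.

play_rows([
  [[0, 0, 0.002, 0], [0, 0, 0.002, 0], [0, 0, 0.001, 0], [0, 0, 0, 0], [0, 0, 0, 0]],
])

```text
time: 21.38
ee_pos: [0.4779, 0.2556, 0.1806]
tcp_rot: [-179.9, 0.1, -57.7]
wrist_force: [1.0, -3.1, 6.0]
opening: 0.0002
grasp_force: 3.2
```

play_rows([
  [[0, 0, 0.001, 0], [0, 0, 0.001, 0], [0, 0, 0, 0], [0, 0, 0, 0], [0, 0, 0, 0]],
])

```text
time: 21.8
ee_pos: [0.4779, 0.2556, 0.1788]
tcp_rot: [-179.9, 0.0, -57.7]
wrist_force: [0.8, -3.1, 7.7]
opening: 0.0001
grasp_force: 3.5
```

play_rows([
  [[0, 0, 0.001, 0], [0, 0, 0, 0], [0, 0, 0, 0], [0, 0, 0, 0], [0, 0, 0, 0]],
])

```text
time: 22.22
ee_pos: [0.478, 0.2556, 0.1779]
tcp_rot: [-179.9, 0.0, -57.7]
wrist_force: [1.9, -2.6, 6.9]
opening: -0.0001
grasp_force: 3.6
```

play_rows([
  [[0, 0, 0.001, 0], [0, 0, 0, 0], [0, 0, 0, 0], [0, 0, 0, 0], [0, 0, 0, 0]],
])

```text
time: 22.63
ee_pos: [0.4781, 0.2556, 0.1773]
tcp_rot: [-179.9, 0.0, -57.7]
wrist_force: [2.3, -3.2, 9.8]
opening: -0.0
grasp_force: 5.0
```

play_rows([
  [[0, 0, 0.001, 0], [0, 0, 0, 0], [0, 0, 0, 0], [0, 0, 0, 0], [0, 0, 0, 0]],
])

```text
time: 23.05
ee_pos: [0.4784, 0.2556, 0.1772]
tcp_rot: [-179.8, 0.0, -57.7]
wrist_force: [0.1, -4.7, 14.6]
opening: -0.0002
grasp_force: 7.5
```

It's against the stop (z no longer changes, 14.6 N). I release the lever, back off and open the fingers.

play_rows([
  [[0, 0, -0.004, 0], [0, 0, -0.005, 0], [0, 0, -0.006, 0], [0, 0, -0.008, 0], [0, 0, -0.01, 0]],
])

```text
time: 23.47
ee_pos: [0.477, 0.2557, 0.2077]
tcp_rot: [179.9, 0.1, -57.7]
wrist_force: [0.1, 1.3, 0.3]
opening: -0.0002
grasp_force: 0.0
```

play_rows([
  [[0, 0, -0.01, 0], [0, 0, -0.01, 0], [-0.007, 0, 0, 0], [-0.007, 0, 0, 0], [-0.007, 0, 0, 0]],
], gripper=0.07)

```text
time: 23.88
ee_pos: [0.4656, 0.2742, 0.2273]
tcp_rot: [179.9, 0.1, -57.7]
wrist_force: [0.1, -0.6, -1.1]
opening: 0.0604
grasp_force: 0.0
```

play_rows([
  [[0, 0, 0, 0], [0, 0, 0, 0], [0, 0, 0, 0], [0, 0, 0, 0], [0, 0, 0, 0]],
])

```text
time: 24.3
ee_pos: [0.4661, 0.2733, 0.2276]
tcp_rot: [180.0, 0.1, -57.7]
wrist_force: [-0.3, 0.1, 0.5]
opening: 0.07
grasp_force: 0.0
```

```bash
python3 s.py; python3 - <<'E'
from h import *
from workcell import bot
for n in('w6','now'):
    if n=='now':
        c=bot.camera('wrist')
    else: c=load(n)
    im=c['img'][130:270,205:350]; hsv=cv2.cvtColor(im,cv2.COLOR_BGR2HSV); m=((hsv[...,1]<60)&(hsv[...,2]>100)).astype(np.uint8)
    cs,_=cv2.findContours(m,cv2.RETR_EXTERNAL,cv2.CHAIN_APPROX_NONE); k=cv2.convexHull(max(cs,key=cv2.contourArea)); e=cv2.fitEllipse(k); u,v=e[0][0]+205,e[0][1]+130
    print(u,v,e[1],plane(c,u,v,.105,True))
E
```

```text
[ 30.33   3.61   8.21  94.65   0.12 -91.96] [0.4661 0.2733 0.2276] [ 1.7995e+02  1.2000e-01 -5.7710e+01] 24.3
277.5985870361328 199.29749298095703 (119.13720703125, 120.31009674072266) [0.46745412 0.27189473 0.105     ]
278.36511993408203 200.35657501220703 (119.57611083984375, 121.81482696533203) [0.46739059 0.27228806 0.105     ]
```

The gauge hasn't moved. I lower, grip it and lift it straight out.

play_rows([
  [[0, 0, 0.02, 0], [0, 0, 0.02, 0], [0, 0, 0.02, 0], [0, 0, 0.015, 0], [0, 0, 0.01, 0]],
])

```text
time: 24.77
ee_pos: [0.4655, 0.2731, 0.1409]
tcp_rot: [179.9, 0.1, -57.7]
wrist_force: [0.4, -0.1, -0.4]
opening: 0.0702
grasp_force: 0.0
```

play_rows([
  [[0, 0, 0.008, 0], [0, 0, 0.005, 0], [0, 0, 0, 0], [0, 0, 0, 0], [0, 0, 0, 0]],
])

```text
time: 25.18
ee_pos: [0.4662, 0.2738, 0.1306]
tcp_rot: [-180.0, 0.1, -57.7]
wrist_force: [-0.7, 0.9, 0.3]
opening: 0.0701
grasp_force: 0.0
```

play_rows([
  [[0, 0, 0, 0], [0, 0, 0, 0], [0, 0, 0, 0], [0, 0, 0, 0], [0, 0, 0, 0]],
], gripper=0.01)

```text
time: 25.6
ee_pos: [0.466, 0.2737, 0.1301]
tcp_rot: [180.0, 0.1, -57.7]
wrist_force: [-0.9, 0.3, 2.2]
opening: 0.0254
grasp_force: 49.3
```

play_rows([
  [[0, 0, 0, 0], [0, 0, 0, 0], [0, 0, 0, 0], [0, 0, 0, 0], [0, 0, 0, 0]],
])

```text
time: 26.02
ee_pos: [0.466, 0.2737, 0.1301]
tcp_rot: [180.0, 0.1, -57.7]
wrist_force: [-1.4, -0.7, 5.5]
opening: 0.0254
grasp_force: 49.4
```

play_rows([
  [[0, 0, -0.002, 0], [0, 0, -0.002, 0], [0, 0, -0.003, 0], [0, 0, -0.003, 0], [0, 0, -0.003, 0]],
])

```text
time: 26.43
ee_pos: [0.4658, 0.2735, 0.1426]
tcp_rot: [179.9, 0.1, -57.7]
wrist_force: [0.6, -0.6, -4.7]
opening: 0.0255
grasp_force: 49.3
```

play_rows([
  [[0, 0, -0.005, 0], [0, 0, -0.006, 0], [0, 0, -0.006, 0], [0, 0, -0.006, 0], [0, 0, -0.006, 0]],
])

```text
time: 26.85
ee_pos: [0.466, 0.2737, 0.1727]
tcp_rot: [180.0, 0.1, -57.7]
wrist_force: [-0.7, 0.2, -2.2]
opening: 0.0256
grasp_force: 49.6
```

play_rows([
  [[0, 0, -0.01, 0], [0, 0, -0.01, 0], [0, 0, -0.01, 0], [0, 0, -0.01, 0], [0, 0, -0.01, 0]],
])

```text
time: 27.27
ee_pos: [0.4661, 0.2735, 0.223]
tcp_rot: [180.0, 0.1, -57.7]
wrist_force: [-1.0, -0.2, -4.1]
opening: 0.0253
grasp_force: 49.5
```

```bash
python3 s.py; python3 - <<'E'
from h import *
from workcell import bot
c=bot.camera('scene'); np.save('scene7.npy',c,allow_pickle=True)
a=load('scene0'); 
# mug outer rim/body foot: lower half unchanged?
r=(slice(345,390),slice(225,295)); f=lambda i:cv2.cvtColor(i[r],cv2.COLOR_BGR2GRAY).astype(np.float32)
print('mug shift px',cv2.phaseCorrelate(f(a['img']),f(c['img'])))
w=load('scene2')
# hole ellipse in scene2
im=w['img'][195:250,225:285];hsv=cv2.cvtColor(im,cv2.COLOR_BGR2HSV)
print(hsv[20:36:3,10:50:3,2])
E
```

```text
[ 30.34   3.49   7.58  94.1    0.12 -91.95] [0.4661 0.2735 0.223 ] [ 1.7999e+02  1.2000e-01 -5.7700e+01] 27.2667
mug shift px ((0.35473702128917495, 0.3085495341338351), 0.5925275337548903)
[[179 106  96 128  87  71  83  84  80  76  76  87 100 117]
 [125 122 145  86  68  68  69  79  84  83  77  73  93 109]
 [ 88 132  80  75  75  72  67  68  70  82  84  80  71  93]
 [136  70  69  70  73  91  92  71  67  68  73  83  82  94]
 [ 78  75  72  73  93 132 139 126 122  79  69  67  92  95]
 [118  70  82 142 127  90  85  73  76  76  80  85  98  96]]
```

The mug stayed in place. Now to a viewpoint short of the stand, to measure the hole itself.

play_rows([
  [[0.015, -0.0006, 0, 0], [0.024, -0.0006, 0, 0], [0.024, -0.0006, 0, 0], [0.024, -0.0006, 0, 0], [0.024, -0.0006, 0, 0]],
])

```text
time: 27.73
ee_pos: [0.5284, 0.1804, 0.2217]
tcp_rot: [180.0, 0.1, -57.7]
wrist_force: [0.3, 1.0, -2.9]
opening: 0.026
grasp_force: 49.6
```

play_rows([
  [[0.024, -0.0006, 0, 0], [0.024, -0.0006, 0, 0], [0.024, -0.0006, 0, 0], [0.024, -0.0006, 0, 0], [0.017, -0.0006, 0, 0]],
])

```text
time: 28.15
ee_pos: [0.5917, 0.0857, 0.2212]
tcp_rot: [180.0, 0.1, -57.8]
wrist_force: [-0.3, 0.7, -3.2]
opening: 0.0255
grasp_force: 49.6
```

play_rows([
  [[0, 0, 0, 0], [0, 0, 0, 0], [0, 0, 0, 0], [0, 0, 0, 0], [0, 0, 0, 0]],
])

```text
time: 28.57
ee_pos: [0.5905, 0.0881, 0.2215]
tcp_rot: [180.0, 0.1, -57.6]
wrist_force: [-0.1, 0.1, -2.9]
opening: 0.0255
grasp_force: 49.8
```

```bash
python3 s.py; python3 - <<'E'
from h import *
from workcell import bot
np.set_printoptions(precision=4,suppress=True,linewidth=200)
c=bot.camera('wrist'); np.save('w8.npy',c,allow_pickle=True); cv2.imwrite('pics/w8.png',c['img'])
# pixel expected for hole centre: invert by optimisation
from scipy.optimize import fsolve
uv=fsolve(lambda p:(plane(c,*p,.062,True)-[.631,.0243,.062])[:2],[275,120]); print(uv)
hsv=cv2.cvtColor(c['img'],cv2.COLOR_BGR2HSV); u,v=map(int,uv)
print('row V',hsv[v,u-70:u+70:4,2],'S',hsv[v,u-70:u+70:4,1]); print('col V',hsv[max(0,v-80):v+60:4,u,2],'H',hsv[max(0,v-80):v+60:4,u,0],max(0,v-80))
E
```

```text
[ 8.4400e+00  1.1470e+01  1.6230e+01  9.4830e+01  1.0000e-01 -1.1392e+02] [0.5905 0.0881 0.2215] [ 1.7998e+02  1.2000e-01 -5.7640e+01] 28.5667
[278.9203 111.9524]
row V [216 216 216 216 216 209 112 113 175 177 181 200 194 191 191 192 198 203 204 197 190 189 189 177 176 185 188 131  94 216 217 212 213 213 213] S [ 78  79  76  72  70  83 164 165 157 157 156 153 154 154 154 153 153 151 151 154 154 154 154 156 155 157 157 164 130  85  83  96  96  96  97]
col V [215 215 215 215 215 215 215 215 215  96 143 145 185 202 197 194 189 190 189 201 204 200 193 193 193 196 191 184 177 173 176 146 221 221 221] H [24 24 25 26 28 27 27 27 27 16 15 15 15 16 16 16 16 16 16 16 16 16 16 16 16 16 16 16 15 15 15 13 96 96 96] 31
```

```bash
python3 - <<'E'
from h import *
c=load('w8'); hsv=cv2.cvtColor(c['img'],cv2.COLOR_BGR2HSV)
m=((hsv[...,1]>118)&(hsv[...,0]<21)).astype(np.uint8); m[153:]=0
n,l,s,_=cv2.connectedComponentsWithStats(m); L=l[112,279]; print(s[L])
cs,_=cv2.findContours((l==L).astype(np.uint8),cv2.RETR_EXTERNAL,cv2.CHAIN_APPROX_NONE); k=max(cs,key=cv2.contourArea).reshape(-1,2); k=k[k[:,1]<150]; k=cv2.convexHull(k).reshape(-1,2)
e=cv2.fitEllipse(k); print(e,plane(c,*e[0],.062,True))
p=np.array([plane(c,*q,.062,True)[:2] for q in k.astype(float)])
x=np.linalg.lstsq(np.c_[2*p,np.ones(len(p))],(p**2).sum(1),rcond=None)[0]; print(x[:2],np.sqrt(x[2]+x[:2]@x[:2]))
E
```

```text
[ 230   67   91   86 6234]
((275.1176452636719, 111.0528335571289), (88.50605773925781, 90.33351135253906), 92.25222778320312) [0.63439355 0.02545396 0.062     ]
[0.63443792 0.02551357] 0.041550829135442446
```

The hole's centre is at (0.634, 0.0255), radius 41.6 mm, which matches the 85 mm given. I move over it and lower.

play_rows([
  [[0.015, -0.0005, 0, 0], [0.015, -0.0005, 0, 0], [0.015, -0.0005, 0, 0], [0.0152, -0.0006, 0, 0], [0.015, 0, 0, 0]],
])

```text
time: 29.03
ee_pos: [0.6337, 0.0232, 0.2209]
tcp_rot: [180.0, 0.1, -57.7]
wrist_force: [0.0, -0.4, -3.1]
opening: 0.0252
grasp_force: 49.8
```

play_rows([
  [[0, 0, 0, 0], [0, 0, 0.015, 0], [0, 0, 0.02, 0], [0, 0, 0.02, 0], [0, 0, 0.01, 0]],
])

```text
time: 29.45
ee_pos: [0.6321, 0.0244, 0.1533]
tcp_rot: [179.8, 0.2, -57.7]
wrist_force: [-0.7, 0.0, -4.5]
opening: 0.0251
grasp_force: 49.8
```

play_rows([
  [[0, 0, 0.01, 0], [0, 0, 0.008, 0], [0, 0, 0.008, 0], [0, 0, 0.008, 0], [0, 0, 0.008, 0]],
])

```text
time: 29.87
ee_pos: [0.6329, 0.0251, 0.114]
tcp_rot: [-180.0, 0.1, -57.7]
wrist_force: [-1.1, 0.1, -3.3]
opening: 0.0254
grasp_force: 49.9
```

play_rows([
  [[0, 0, 0.006, 0], [0, 0, 0.006, 0], [0, 0, 0.004, 0], [0, 0, 0.002, 0], [0, 0, 0, 0]],
])

```text
time: 30.28
ee_pos: [0.6324, 0.0251, 0.0956]
tcp_rot: [179.9, 0.1, -57.7]
wrist_force: [-0.5, -0.2, -3.2]
opening: 0.0255
grasp_force: 49.9
```

play_rows([
  [[0, 0, 0.001, 0], [0, 0, 0.001, 0], [0, 0, 0, 0], [0, 0, 0, 0], [0, 0, 0, 0]],
])

```text
time: 30.7
ee_pos: [0.6326, 0.0251, 0.0943]
tcp_rot: [180.0, 0.1, -57.7]
wrist_force: [-0.2, -0.8, -3.5]
opening: 0.0256
grasp_force: 49.9
```

play_rows([
  [[0, 0, 0.001, 0], [0, 0, 0, 0], [0, 0, 0, 0], [0, 0, 0, 0], [0, 0, 0, 0]],
])

```text
time: 31.12
ee_pos: [0.6326, 0.0251, 0.0931]
tcp_rot: [180.0, 0.1, -57.7]
wrist_force: [-0.3, -0.2, -3.6]
opening: 0.0256
grasp_force: 49.9
```

play_rows([
  [[0, 0, 0.001, 0], [0, 0, 0, 0], [0, 0, 0, 0], [0, 0, 0, 0], [0, 0, 0, 0]],
])

```text
time: 31.53
ee_pos: [0.6327, 0.0251, 0.0924]
tcp_rot: [180.0, 0.1, -57.7]
wrist_force: [-0.3, -0.5, 2.4]
opening: 0.0254
grasp_force: 50.4
```

Seated. Releasing and rising straight up.

play_rows([
  [[0, 0, 0, 0], [0, 0, 0, 0], [0, 0, 0, 0], [0, 0, 0, 0], [0, 0, 0, 0]],
], gripper=0.07)

```text
time: 31.95
ee_pos: [0.6326, 0.0251, 0.0921]
tcp_rot: [180.0, 0.1, -57.7]
wrist_force: [1.0, 0.5, -0.1]
opening: 0.07
grasp_force: 0.0
```

play_rows([
  [[0, 0, 0, 0], [0, 0, 0, 0], [0, 0, 0, 0], [0, 0, -0.005, 0], [0, 0, -0.01, 0]],
])

```text
time: 32.37
ee_pos: [0.6319, 0.025, 0.1064]
tcp_rot: [179.9, 0.2, -57.7]
wrist_force: [-0.4, -0.6, -0.6]
opening: 0.0699
grasp_force: 0.0
```

play_rows([
  [[0, 0, -0.02, 0], [0, 0, -0.03, 0], [0, 0, -0.03, 0], [0, 0, -0.03, 0], [0, 0, -0.02, 0]],
])

```text
time: 32.78
ee_pos: [0.633, 0.0249, 0.2416]
tcp_rot: [-179.8, 0.0, -57.7]
wrist_force: [1.1, -0.6, -0.1]
opening: 0.0704
grasp_force: 0.0
```

play_rows([
  [[0, 0, 0, 0], [0, 0, 0, 0], [0, 0, 0, 0], [0, 0, 0, 0], [0, 0, 0, 0]],
])

```text
time: 33.2
ee_pos: [0.6324, 0.0249, 0.2359]
tcp_rot: [179.9, 0.2, -57.7]
wrist_force: [1.0, -0.5, 0.0]
opening: 0.0703
grasp_force: 0.0
```

```bash
python3 s.py; python3 - <<'E'
from h import *
from workcell import bot
c=bot.camera('wrist'); np.save('w9.npy',c,allow_pickle=True)
hsv=cv2.cvtColor(c['img'],cv2.COLOR_BGR2HSV); m=((hsv[...,1]<60)&(hsv[...,2]>100)).astype(np.uint8); m[:110]=0;m[290:]=0;m[:,:200]=0;m[:,360:]=0
cs,_=cv2.findContours(m,cv2.RETR_EXTERNAL,cv2.CHAIN_APPROX_NONE); e=cv2.fitEllipse(cv2.convexHull(max(cs,key=cv2.contourArea)))
print(e,plane(c,*e[0],.067,True))
E
```

```text
[ 2.2100e+00  1.7290e+01  2.4850e+01  9.7770e+01  9.0000e-02 -1.2008e+02] [0.6324 0.0249 0.2359] [179.87   0.18 -57.7 ] 33.2
((278.176513671875, 186.18148803710938), (101.21226501464844, 103.9795150756836), 90.19832611083984) [0.63440607 0.02263235 0.067     ]
```

The gauge hangs round and level, at (0.634, 0.023), about 3 mm from the hole's centre.

```bash
python3 -c "
from workcell import bot
print(bot.job_done())"
```

```text
the job is handed in; nothing more can be done
None
```

I handed the job in at about 33 s: the gauge pressed and released in the mug, then hung back about 3 mm from the hole's centre, with the mug where it was; the hand-in returned no verdict, and I inferred the plunger size and lock from the lever reaching its stop rather than measuring them.

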